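# Post a printing block through the flap of the return box

### The job

Push the green-faced printing block along the wooden deck with your fingers and through the red hanging flap of the return box, until it slides down the ramp inside. Do not pick the block up or knock it off the deck. Then take your fingers away so that the flap falls shut behind it, and leave the glue stick, ink jar, tape roll and glue bottle where they stand.

Things in the scene. Friction and masses are not known exactly. Their poses are not given: they have to be found in the camera images.
- return_box: Bench-top return box with a feed deck in front of its doorway, fixed to the bench. Origin on the bench surface (z = 0), on the centre line, straight below the closed flap; x axis points the way in (deck to flap), y across, z up. Dark box body with a clear cover: x = -20 to 170 mm, y = -85 to +85 mm, top 224 mm above the bench.
- deck (a point): Centre of the deck's top. Level plywood deck 140 mm above the bench, no rim, 230 mm long (x) by 320 mm wide (y); axes as the box's. Two flared yellow guides 18 mm high stand on it before the doorway, from about 66 mm either side of the centre line, 10 mm before the flap, out to 102 mm either side, 54 mm before the flap.
- deck_end (a point): Middle of the deck's edge, 20 mm before the flap, 140 mm above the bench; axes as the box's. From here an aluminium ramp goes down at 45 degrees to the box floor. A block pushed until its centre is some 10 mm past this edge tips and slides in by itself; until then its rear end is still outside the doorway, so fingers need not enter.
- mouth (a point): Point at deck height (140 mm above the bench) in the middle of the doorway, straight below the closed flap; axes as the box's. The doorway between the yellow posts is 124 mm wide and 72 mm high above the deck.
- flap (a joint): Red metal flap, 118 mm wide, 64 mm high, 70 g, hanging in the doorway from a pin along its top edge, 67 mm above the deck. It swings inwards only: 0 = hanging shut, up to 1.45 rad as it is pushed in. No spring or latch: it falls shut by its own weight when nothing holds it. It rides at about 1 rad on top of the block while the block passes.
- block_center (a point): Centre of the printing block, half-way up: a loose pine block with a green lino face on top, 110 mm long (its x axis), 90 mm wide (y) and 30 mm thick (z), about 0.2 kg. It lies flat on the deck with its x axis roughly towards the flap (within about 20 degrees), up to 40 mm off the deck's centre line.
- glue_stick: Bystander: yellow glue stick, 30 mm diameter, 90 mm tall, standing on a doorway-side corner of the deck. Origin at the centre of its underside.
- ink_jar: Bystander: small red ink jar with a black cap, 34 mm diameter, 60 mm tall, standing on the other doorway-side corner of the deck. Origin at the centre of its underside.
- tape: Bystander: blue roll of tape lying flat on the bench just off the end of the deck that is away from the box, 110 mm outside diameter, 25 mm high. Origin at the centre of its underside.
- glue_bottle: Bystander: white glue bottle, 58 mm diameter, 150 mm tall, standing on the bench beside the box. Origin at the centre of its underside.

How it is judged:
By the outcome, as a careful person would: the job done as asked, in the order asked, and still so for the second after the job is handed in, with the robot touching nothing.
It also fails if it takes over 45 s, if anything falls off the work surface, if the arm or the gripper's body presses on something with over 40 N, if the wrist force passes 120 N, or if a joint passes its speed limit or range.

### The arm

A 7-joint arm with a two-finger parallel gripper is mounted at the origin on the work surface. World frame = base frame: x ahead of the robot, y to its left, z up, the work surface at z = 0. Lengths are in mm, angles in rad, forces in N, time in s.
With the tool pointing down it reaches from about 425 to 1025 mm from the base axis. Payload 9.4 kg.
Tool frame: the origin (TCP) lies between the finger pads; the fingertips stand ahead of it and the grasp point (between the pads) lies 5 mm behind it (ctrl.tip_extent is the z of the fingertips in the tool frame, in mm); z points along the fingers, x is the direction in which the jaws open and shut, and the axes are right-handed (so a half turn about z gives the same grasp; the last joint's range is limited). The gripper opens to 85 mm and grips with 20 to 120 N. Pads are 22 mm wide; open, the fingers measure 114 mm over their backs; the gripper's body (76 mm by 85 mm) begins 54 mm behind the grasp point. The pads swing forward as they close: fully open they stand 13 mm farther back than shut.
Start: joints at [1.177, 0.599, -0.003, 1.599, 0.002, 0.943, -0.08], TCP at [225.849, -688.924, 245.275] pointing down, gripper open.
Joint ranges: [-2.57, 2.57], [-0.35, 1.97], [-1.29, 1.29], [0.11, 2.56], [-1.05, 4.19], [0.11, 1.86], [-2.63, 2.63]. Speed limits (rad/s): [2.22, 2.22, 3.01, 3.01, 3.14, 3.14, 3.14].

### API

Orientations are given as [roll, pitch, yaw] about the fixed x, y, z axes, in that order (R = Rz(yaw) Ry(pitch) Rx(roll)).
In Python, from workcell import ctrl gives the robot as it stands. The module is installed in compiled form; this text tells all that it offers.
- The arm moves only by the tool servo_tool, never from a script. Its argument "commands" is a list of rows, each an object with "translation": the shift along the tool's x, y, z in mm, a list of three; "turn": the turn, a rotation vector about the tool's x, y, z in rad, a list of three. In form: [{"translation": [dx, dy, dz], "turn": [wx, wy, wz]}, ...]. A call has 1 to 20 rows; each row shifts and turns the commanded pose from where the row before left it, along the tool's axes as they then stand; what a row does not reach is not made up. A row lasts 1/8 s, in which the tool goes at most 62.5 mm and 10.7 degrees, less where a joint would pass 70% of its speed; a pose out of reach is approached as far as the arm can. A call with a gripper value outside its range is refused whole. "gripper" is the gripper command: -1 is shut, 1 is fully open, values between are in proportion, set as the call begins (left out, the last holds). The fingers move at their own pace and stop on an object; "grip_force" is the grip in N (left out, the last holds). Time passes only in rows, so rows that do not move let the fingers close. It gives the time, the measured TCP pose, the force and the opening at its end, in the units of the state.
- ctrl.get_obs(): the state, without advancing time (a new reading comes with each control period).
- ctrl.snapshot(name): name is "side" or "top"; returns (picture, depth): 384x512x3 uint8, red, green, blue; 384x512 float32, mm along the optical axis (not along the pixel's ray), 0 where there is no reading.
- ctrl.camera_info(name): a dict with "intrinsics" (3x3 intrinsics, pixels), "k1" (the pictures are not rectified: a ray, as slopes to the right and down, at radius r is drawn at 1 + k1 r^2 times it, then the intrinsics apply), "R" (3x3) and "t" (3): a world point X has camera coordinates R X + t. Camera axes: x right, y down, z forward; pixel columns grow to the right and rows downward; lengths in mm; the calibration is good to about 2 mm. A picture is of the moment at which its call begins. camera_info takes no time and is no camera call.
- ctrl.job_done(): hands the job in, once; it reports no verdict.
The state is a dict: "t": time; "joints": joint angles; "joint_vel": joint speeds; "effort": joint torques, N m; "tcp_pos": TCP position; "eef_rot": TCP orientation; "wrist_force": force on the tool from outside, world axes, zero at the start; "moment": the same for the moment, N m; "width": opening from 0.0 (shut) to 1.0 (fully open).
Only numpy, scipy, OpenCV 4.12 (cv2) and the standard library are available. Lean on these libraries where they do the work, as an engineer would, in place of code of your own. Each camera call takes 0.05 s, during which the arm holds its last target. There are 200 camera calls.

## Working session

There is one attempt and no reset: what is moved stays moved. The work goes in short steps, Python scripts to look and compute and a tool call to move; the robot and the scene stay as the last step left them, time stands still between calls to the robot, and variables do not carry over. Pictures are saved under pics/ and viewed, about 8 in all and at most 12, crops included, and the job is handed in when it is done.

Besides the shell and the picture viewer there is one more tool, called by a JSON object that holds its "fn" and its "kwargs", one argument or row to a line. servo_tool: Moves the arm, as the interface text tells. Its arguments: {"type":"object","properties":{"commands":{"type":"array"},"gripper":{"type":"number"},"grip_force":{"type":"number"}},"required":["commands"]}

```bash
mkdir -p pics
cat > h.py <<'E'
import numpy as np, cv2
from workcell import ctrl
def snap(n,f):
    p,d=ctrl.snapshot(n); cv2.imwrite('pics/'+f+'.png',p[:,:,::-1]); np.save('pics/'+f+'.npy',d); return p,d
def world(n,u,v,d=None,z=None):
    c=ctrl.camera_info(n);K=np.array(c['intrinsics']);R=np.array(c['R']);t=np.array(c['t'])
    q=cv2.undistortPoints(np.array([[[u,v]]],float),K,np.array([c['k1'],0,0,0.]))[0,0]
    ray=R.T@np.array([q[0],q[1],1]);o=-R.T@t
    s=d if z is None else (z-o[2])/ray[2]
    return o+s*ray
E
python3 - <<'E'
from h import *
a,_=snap('top','t1');b,_=snap('side','s1')
o=ctrl.get_obs();print(o['t'],o['tcp_pos'],o['eef_rot'],o['wrist_force'],ctrl.tip_extent)
for n in('top','side'):
    c=ctrl.camera_info(n);print(n,-np.array(c['R']).T@np.array(c['t']))
E
```

```text
0.1 [ 225.74102909 -688.51747264  244.49251509] [ 3.14146375e+00  1.42686246e-03 -1.25388478e+00] [ 0.29018904 -0.65057421  0.58164352] 14.0
top [ 540.59110982  -40.84777193 1172.93454545]
side [ 479.29420187 -692.26867984  658.42969105]
```

View pics/t1.png

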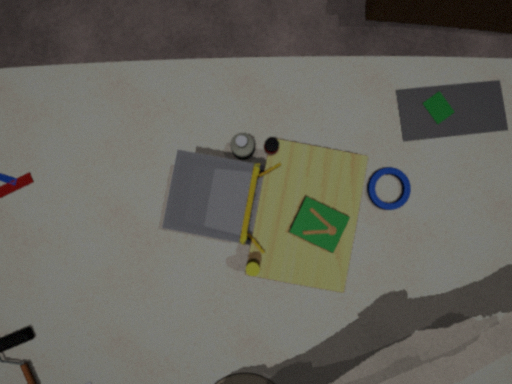

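View pics/s1.png

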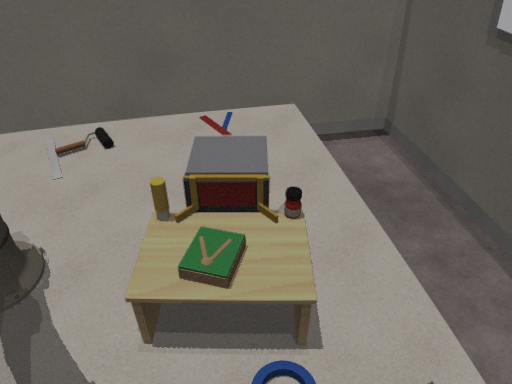

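The top view shows the deck with corners near (281,138), (367,155), (344,291) and (248,275). The block is centred near (320,224), the glue stick at (254,268), the jar at (271,146), and the flap between (258,167) and (243,241). I'll enlarge it.

Run:
```python
from h import *
p=cv2.imread('pics/t1.png');cv2.imwrite('pics/t1c.png',cv2.resize(p[125:300,225:415],None,fx=4,fy=3.4285714*1.0,interpolation=cv2.INTER_CUBIC)if 0 else cv2.resize(p[130:280+20,230:380],None,fx=3.5,fy=3.5,interpolation=cv2.INTER_CUBIC))
hsv=cv2.cvtColor(p,cv2.COLOR_BGR2HSV)
m=cv2.inRange(hsv,(45,120,50),(80,255,255));m[:150]=0
cs=max(cv2.findContours(m,0,2)[0],key=cv2.contourArea)
w=np.array([world('top',*c[0],z=170)[:2] for c in cs],np.float32)
print('block',cv2.minAreaRect(w))
m=cv2.inRange(hsv,(18,30,110),(34,150,255));m[:,:235]=0;m[:,:][:130]=0;m[300:]=0
cs=max(cv2.findContours(m,0,2)[0],key=cv2.contourArea)
w=np.array([world('top',*c[0],z=140)[:2] for c in cs],np.float32)
r=cv2.minAreaRect(w);print('deck',r,cv2.boxPoints(r))
for c in[(281,138),(367,155),(344,291),(248,275)]:print(c,world('top',*c,z=140))
```

```text
block ((507.85833740234375, -177.00106811523438), (108.2021255493164, 87.46766662597656), 63.490962982177734)
deck ((528.8617553710938, -152.82150268554688), (236.10736083984375, 324.6695251464844), 78.11345672607422) [[ 345.69183   -234.90701  ]
 [ 663.3996    -301.7806   ]
 [ 712.0317     -70.73599  ]
 [ 394.3239      -3.8623962]]
(281, 138) [705.35466205 -98.22725697 140.        ]
(367, 155) [ 663.09787942 -295.80653636  140.        ]
(344, 291) [ 353.0704087  -235.54180915  140.        ]
(248, 275) [393.74907784 -17.44360871 140.        ]
```

View pics/t1c.png

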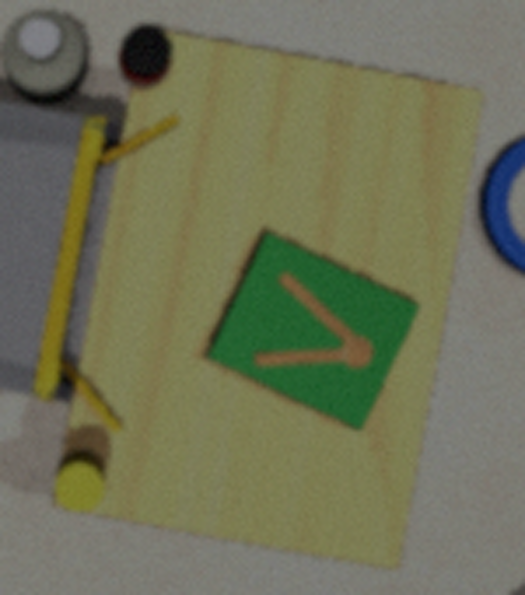

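The crop shows the block clear of everything, with its rear face towards the tape. The block is yawed about -15° relative to the way in. I'll check the box frame against the beam, then work out the first move.

```bash
cat >> h.py <<'E'
from scipy.spatial.transform import Rotation as Ro
def rel(x,y,z,yaw): # tool-frame shift and turn from now to target (pointing down, tool x at yaw)
    o=ctrl.get_obs();A=Ro.from_euler('xyz',o['eef_rot']);B=Ro.from_euler('xyz',[np.pi,0,yaw])
    return A.inv().apply(np.array([x,y,z])-o['tcp_pos']).round(1),(A.inv()*B).as_rotvec().round(3)
E
python3 - <<'E'
from h import *
d=np.load('pics/t1.npy')
for u,v in[(258,163),(243,243),(250,205)]:
    print(world('top',u,v,z=218),d[v,u] and world('top',u,v,d=d[v,u]))
for u,v in[(320,224),(310,180)]:print(world('top',u,v,d=d[v,u]))
for u,v in[(255,268),(271,146)]:print(world('top',u,v,d=d[v,u]))
print(rel(467,-258,245,np.radians(-26.5)))
E
```

```text
[640.39518533 -44.12712669 218.        ] [663.69058817 -44.89256528  -4.89255033]
[472.22754476  -9.77327759 218.        ] [472.49101219  -9.89303608 221.68023745]
[551.87567556 -25.77056682 218.        ] [551.85724205 -25.79519566 219.55989987]
[ 507.74426573 -179.40329387  167.57924228]
[ 607.82126787 -163.00684084  135.92958634]
[420.89312024 -34.23412631 230.11990102]
[678.91174873 -72.96437391 198.52781953]
(array([-3.339e+02, -3.634e+02, -1.000e-01]), array([-0.   ,  0.001, -0.791]))
```

{"fn": "servo_tool", "kwargs": {
  "commands": [
    {"translation": [-28,-30,0],"turn": [0,0,0]},
    {"translation": [-28,-30,0],"turn": [0,0,0]},
    {"translation": [-28,-30,0],"turn": [0,0,0]},
    {"translation": [-28,-30,0],"turn": [0,0,0]},
    {"translation": [-28,-30,0],"turn": [0,0,0]},
    {"translation": [-28,-30,0],"turn": [0,0,0]},
    {"translation": [-28,-30,0],"turn": [0,0,0]},
    {"translation": [-28,-30,0],"turn": [0,0,0]},
    {"translation": [-28,-30,0],"turn": [0,0,0]},
    {"translation": [-28,-30,0],"turn": [0,0,0]},
    {"translation": [-28,-32,0],"turn": [0,0,0]},
    {"translation": [-26,-32,0],"turn": [0,0,0]},
    {"translation": [0,0,0],"turn": [0,0,-0.13]},
    {"translation": [0,0,0],"turn": [0,0,-0.13]},
    {"translation": [0,0,0],"turn": [0,0,-0.13]},
    {"translation": [0,0,0],"turn": [0,0,-0.13]},
    {"translation": [0,0,0],"turn": [0,0,-0.13]},
    {"translation": [0,0,0],"turn": [0,0,-0.14]},
    {"translation": [0,0,0],"turn": [0,0,0]}
  ],
  "gripper": 0
}}

```text
t: 2.48
tcp_pos: [467.4, -258.2, 245.0]
eef_rot: [-3.141, 0.001, -0.465]
wrist_force: [-0.0, 0.3, 0.1]
width: 0.501
```

Run:
```python
from h import *
o=ctrl.get_obs();print(o['t'],o['tcp_pos'],o['eef_rot'],o['width'],o['wrist_force'],ctrl.tip_extent)
print(rel(467,-258,136,np.radians(-26.5)))
a,_=snap('top','t2');b,_=snap('side','s2')
cv2.imwrite('pics/m2.png',np.hstack([a[100:330,200:480],b[100:330,80:360]])[:,:,::-1])
```

```text
2.475 [ 467.44546073 -258.22224029  245.04144054] [-3.14142217e+00  5.39572041e-04 -4.65081263e-01] 0.5009035513074301 [-0.02851511  0.26597622  0.1170533 ] 14.0
(array([ -0.4,   0. , 109. ]), array([-0.   ,  0.001, -0.003]))
```

View pics/m2.png

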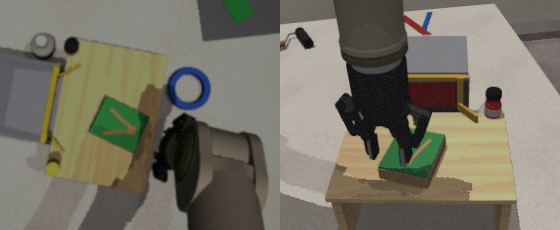

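The gripper hangs behind the block and lines up with its rear face. Now I'll go down.

{"fn": "servo_tool", "kwargs": {
  "commands": [
    {"translation": [0,0,20],"turn": [0,0,0]},
    {"translation": [0,0,20],"turn": [0,0,0]},
    {"translation": [0,0,20],"turn": [0,0,0]},
    {"translation": [0,0,15],"turn": [0,0,0]},
    {"translation": [0,0,12],"turn": [0,0,0]},
    {"translation": [0,0,0],"turn": [0,0,0]},
    {"translation": [0,-8,0],"turn": [0,0,0]},
    {"translation": [0,-8,0],"turn": [0,0,0]},
    {"translation": [0,-5,0],"turn": [0,0,0]},
    {"translation": [0,-5,0],"turn": [0,0,0]},
    {"translation": [0,0,0],"turn": [0,0,0]}
  ]
}}

```text
t: 3.95
tcp_pos: [479.5, -234.6, 158.4]
eef_rot: [-3.142, -0.0, -0.464]
wrist_force: [0.4, 0.2, -0.2]
width: 0.5
```

Run:
```python
from h import *
a,_=snap('top','t3');b,_=snap('side','s3')
cv2.imwrite('pics/m3.png',cv2.resize(np.hstack([a[120:300,220:400],b[130:310,120:300]])[:,:,::-1],None,fx=2,fy=2))
o=ctrl.get_obs();print(o['tcp_pos'],o['wrist_force'],o['eef_rot'])
```

```text
[ 479.3459978  -234.77166998  158.2326499 ] [-0.11678405  0.64555902  0.09275419] [-3.14145741e+00  3.90662048e-05 -4.63915757e-01]
```

View pics/m3.png

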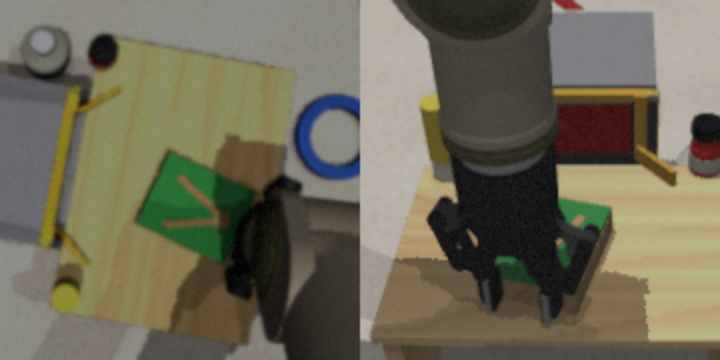

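The fingers are right behind the block's rear face and straddle its middle. I'll push 28 mm straight.

{"fn": "servo_tool", "kwargs": {
  "commands": [
    {"translation": [0,-3,0],"turn": [0,0,0]},
    {"translation": [0,-4,0],"turn": [0,0,0]},
    {"translation": [0,-4,0],"turn": [0,0,0]},
    {"translation": [0,-4,0],"turn": [0,0,0]},
    {"translation": [0,-4,0],"turn": [0,0,0]},
    {"translation": [0,-4,0],"turn": [0,0,0]},
    {"translation": [0,-3,0],"turn": [0,0,0]},
    {"translation": [0,-2,0],"turn": [0,0,0]},
    {"translation": [0,0,0],"turn": [0,0,0]}
  ]
}}

```text
t: 5.18
tcp_pos: [492.0, -209.6, 158.3]
eef_rot: [-3.141, -0.0, -0.464]
wrist_force: [-0.7, -0.5, 0.0]
width: 0.499
```

```bash
cat >> h.py <<'E'
def boxf(p): # world xy -> box frame
    e=np.radians(78.4);d=np.array(p)[:2]-[557,-24];i=np.array([np.cos(e),np.sin(e)]);return np.array([d@i,d@[-i[1],i[0]]]).round(1)
def green(f):
    p,_=snap('top',f);hsv=cv2.cvtColor(p,cv2.COLOR_RGB2HSV)
    m=cv2.inRange(hsv,(45,110,40),(80,255,255));m[:150]=0
    cs=max(cv2.findContours(m,0,2)[0],key=cv2.contourArea)
    w=np.array([boxf(world('top',*c[0],z=170)) for c in cs],np.float32)
    print('green',cv2.minAreaRect(w),cv2.boxPoints(cv2.minAreaRect(w)).round(0).tolist());return p
E
python3 - <<'E'
from h import *
print(boxf([507.9,-177.]))
a=green('t4');cv2.imwrite('pics/m4.png',cv2.resize(a[120:300,220:400][:,:,::-1],None,fx=3,fy=3))
o=ctrl.get_obs();print(o['t'],o['tcp_pos'],boxf(o['tcp_pos']),o['wrist_force'],o['eef_rot'])
E
```

```text
[-159.7   17.3]
green ((-129.778564453125, 9.406158447265625), (87.31513977050781, 108.17189025878906), 74.87373352050781) [[-193.0, -19.0], [-89.0, -47.0], [-66.0, 37.0], [-171.0, 66.0]]
5.225 [ 492.02340175 -209.66464215  158.30470089] [-194.9   26.3] [0.21210789 0.95539373 0.16994622] [-3.14136086e+00 -1.85950182e-04 -4.63724187e-01]
```

View pics/m4.png

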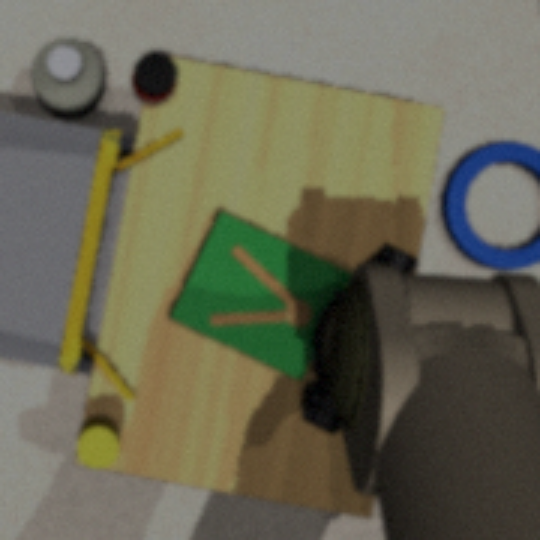

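The block moved 30 mm along its heading and is now centred at box (-130, 9), yaw -15°. Next is an arc that squares it up, keeping it on the centre line.

{"fn": "servo_tool", "kwargs": {
  "commands": [
    {"translation": [1.3,-5.5,0],"turn": [0,0,-0.019]},
    {"translation": [1.3,-5.5,0],"turn": [0,0,-0.019]},
    {"translation": [1.3,-5.5,0],"turn": [0,0,-0.019]},
    {"translation": [1.3,-5.5,0],"turn": [0,0,-0.019]},
    {"translation": [1.3,-5.5,0],"turn": [0,0,-0.019]},
    {"translation": [1.3,-5.5,0],"turn": [0,0,-0.019]},
    {"translation": [1.3,-5.5,0],"turn": [0,0,-0.019]},
    {"translation": [1.3,-5.5,0],"turn": [0,0,-0.019]},
    {"translation": [1.3,-5.5,0],"turn": [0,0,-0.019]},
    {"translation": [1.3,-5.5,0],"turn": [0,0,-0.019]},
    {"translation": [1.3,-5.5,0],"turn": [0,0,-0.019]},
    {"translation": [1.3,-5.5,0],"turn": [0,0,-0.019]},
    {"translation": [1.3,-5.5,0],"turn": [0,0,-0.019]},
    {"translation": [1.3,-4,0],"turn": [0,0,-0.017]},
    {"translation": [0,0,0],"turn": [0,0,0]}
  ]
}}

```text
t: 7.1
tcp_pos: [534.5, -144.2, 158.2]
eef_rot: [-3.141, -0.0, -0.199]
wrist_force: [-0.5, -0.3, 0.3]
width: 0.499
```

Run:
```python
from h import *
a=green('t5');b,_=snap('side','s5');cv2.imwrite('pics/m5.png',cv2.resize(np.hstack([a[120:300,220:400],b[110:290,130:310]])[:,:,::-1],None,fx=2,fy=2))
o=ctrl.get_obs();print(o['t'],o['tcp_pos'],boxf(o['tcp_pos']),o['wrist_force'],o['eef_rot'])
```

```text
green ((-52.2752571105957, -1.8211402893066406), (91.30864715576172, 87.85035705566406), 0.7757178544998169) [[-99.0, 41.0], [-97.0, -46.0], [-6.0, -45.0], [-7.0, 43.0]]
7.2 [ 534.25298556 -144.39731846  158.07006072] [-122.5   -1.9] [ 0.80299739 -0.55826126 -0.3201844 ] [-3.14093359e+00  3.12734902e-04 -1.99574326e-01]
```

View pics/m5.png

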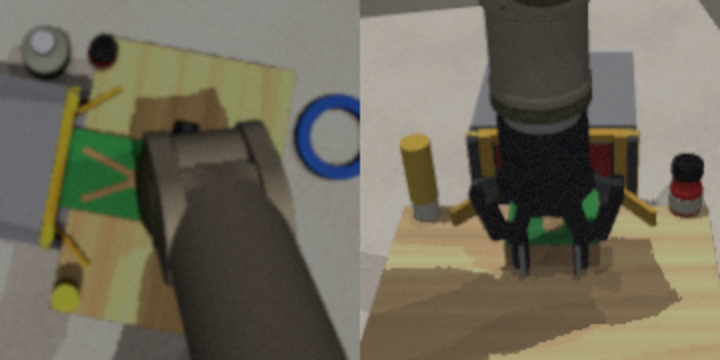

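The block is square (0.8°), 2 mm off centre and in the doorway, with no reading on the force. I'll push it straight over the edge.

{"fn": "servo_tool", "kwargs": {
  "commands": [
    {"translation": [0,-5,0],"turn": [0,0,0]},
    {"translation": [0,-5,0],"turn": [0,0,0]},
    {"translation": [0,-5,0],"turn": [0,0,0]},
    {"translation": [0,-5,0],"turn": [0,0,0]},
    {"translation": [0,-5,0],"turn": [0,0,0]},
    {"translation": [0,-5,0],"turn": [0,0,0]},
    {"translation": [0,-5,0],"turn": [0,0,0]},
    {"translation": [0,-5,0],"turn": [0,0,0]},
    {"translation": [0,-4,0],"turn": [0,0,0]},
    {"translation": [0,-4,0],"turn": [0,0,0]},
    {"translation": [0,0,0],"turn": [0,0,0]},
    {"translation": [0,0,0],"turn": [0,0,0]}
  ]
}}

```text
t: 8.7
tcp_pos: [543.9, -97.5, 158.2]
eef_rot: [-3.141, -0.0, -0.2]
wrist_force: [-1.4, 0.4, -1.3]
width: 0.502
```

Run:
```python
from h import *
a,_=snap('top','t6');b,_=snap('side','s6');cv2.imwrite('pics/m6.png',cv2.resize(np.hstack([a[120:300,220:400],b[110:290,130:310]])[:,:,::-1],None,fx=2,fy=2))
o=ctrl.get_obs();print(o['t'],o['tcp_pos'],boxf(o['tcp_pos']),o['wrist_force'],o['eef_rot'])
```

```text
8.8 [543.8726477  -97.74696766 158.24058608] [-74.9  -2. ] [ 0.42987824  0.11306943 -0.10564809] [-3.14128785e+00 -4.24888976e-05 -1.99807623e-01]
```

View pics/m6.png

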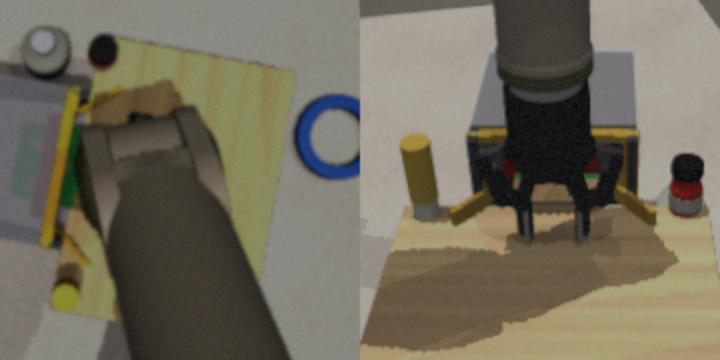

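The block is under the flap but hasn't tipped yet; its green face shows on both sides of the beam. I'll lift the fingers a little so the gripper body clears the box, then push a bit further.

{"fn": "servo_tool", "kwargs": {
  "commands": [
    {"translation": [0,3,0],"turn": [0,0,0]},
    {"translation": [0,0,-6],"turn": [0,0,0]},
    {"translation": [0,-4,0],"turn": [0,0,0]},
    {"translation": [0,-3,0],"turn": [0,0,0]},
    {"translation": [0,-3,0],"turn": [0,0,0]},
    {"translation": [0,-2,0],"turn": [0,0,0]},
    {"translation": [0,0,0],"turn": [0,0,0]},
    {"translation": [0,0,0],"turn": [0,0,0]},
    {"translation": [0,0,0],"turn": [0,0,0]}
  ]
}}

```text
t: 9.93
tcp_pos: [545.6, -89.3, 164.2]
eef_rot: [3.142, 0.0, -0.2]
wrist_force: [0.0, 0.5, 0.3]
width: 0.506
```

Run:
```python
from h import *
a,_=snap('top','t7');b,_=snap('side','s7');cv2.imwrite('pics/m7.png',cv2.resize(np.hstack([a[120:300,220:400],b[110:290,130:310]])[:,:,::-1],None,fx=2,fy=2))
o=ctrl.get_obs();print(o['t'],o['tcp_pos'],boxf(o['tcp_pos']),o['wrist_force'],o['eef_rot'])
```

```text
10.025 [545.52395655 -89.23203665 164.23658457] [-66.2  -1.9] [0.28435558 0.33196127 0.19757846] [ 3.14153161e+00  1.32955109e-04 -2.00121700e-01]
```

View pics/m7.png

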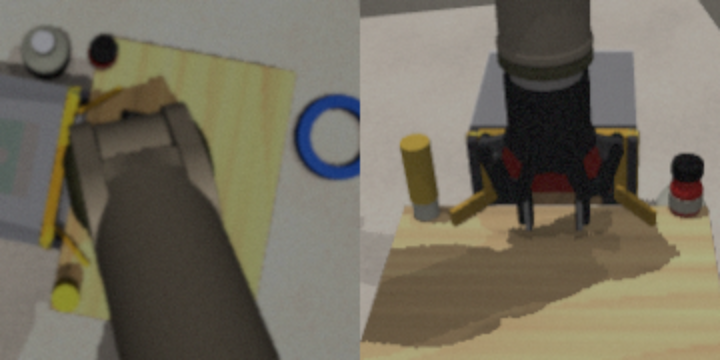

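The block has slid inside: its green face shows through the clear cover, and the flap hangs red in the doorway. Now I'll back the fingers away and lift them.

{"fn": "servo_tool", "kwargs": {
  "commands": [
    {"translation": [0,10,0],"turn": [0,0,0]},
    {"translation": [0,20,0],"turn": [0,0,0]},
    {"translation": [0,20,0],"turn": [0,0,0]},
    {"translation": [0,20,0],"turn": [0,0,0]},
    {"translation": [0,20,-5],"turn": [0,0,0]},
    {"translation": [0,20,-20],"turn": [0,0,0]},
    {"translation": [0,20,-20],"turn": [0,0,0]},
    {"translation": [0,20,-20],"turn": [0,0,0]},
    {"translation": [0,20,-20],"turn": [0,0,0]},
    {"translation": [0,25,-10],"turn": [0,0,0]},
    {"translation": [0,30,0],"turn": [0,0,0]},
    {"translation": [0,30,0],"turn": [0,0,0]},
    {"translation": [0,30,0],"turn": [0,0,0]},
    {"translation": [0,30,0],"turn": [0,0,0]},
    {"translation": [0,25,0],"turn": [0,0,0]},
    {"translation": [0,15,0],"turn": [0,0,0]},
    {"translation": [0,0,0],"turn": [0,0,0]},
    {"translation": [0,0,0],"turn": [0,0,0]}
  ]
}}

```text
t: 12.28
tcp_pos: [475.4, -436.0, 259.2]
eef_rot: [-3.141, 0.0, -0.199]
wrist_force: [0.1, -0.1, 0.3]
width: 0.503
```

Run:
```python
from h import *
a,_=snap('top','t8');b,_=snap('side','s8');cv2.imwrite('pics/m8.png',cv2.resize(np.hstack([a[120:300,150:400],b[110:290,130:330]])[:,:,::-1],None,fx=1.75,fy=1.75))
o=ctrl.get_obs();print(o['t'],o['tcp_pos'],o['wrist_force'])
```

```text
12.375 [ 475.59209943 -435.87240005  259.37523357] [ 0.03198494  0.07870019 -0.08756213]
```

View pics/m8.png

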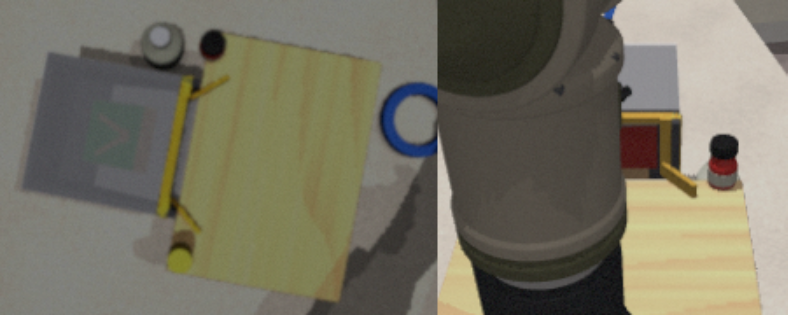

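The block lies inside and the deck is empty. A tan strip shows under the flap, so I'll compare that with the first picture.

Run:
```python
from h import *
a=cv2.imread('pics/s1.png')[135:225,175:290];b=cv2.imread('pics/s8.png')[135:225,175:290];d=cv2.imread('pics/t8.png')[140:250,155:270]
f=lambda i,k:cv2.convertScaleAbs(cv2.resize(i,(int(260),260),interpolation=cv2.INTER_CUBIC),alpha=1.7)
cv2.imwrite('pics/m9.png',np.hstack([f(a,0),f(b,0),f(d,0)]))
D=np.load('pics/t8.npy')
for u,v in[(216,197),(206,197),(226,197),(232,197)]:
  w=world('top',u,v,d=D[v,u]);print(u,boxf(w),w[2].round())
S=np.load('pics/s8.npy');S1=np.load('pics/s1.npy')
for v in range(180,214,4):
  for s in(S1,S): w=world('side',250,v,d=s[v,250]);print(v,boxf(w),w[2].round(),end=' | ')
  print()
```

```text
216 [70.7  1.4] 220.0
206 [91.4  5.3] 221.0
226 [49.7 -2.4] 224.0
232 [37.4 -4.8] 223.0
180 [ -2.  -47.2] 211.0 | 180 [  0.5 -47.2] 209.0 | 
184 [  0.4 -47.1] 200.0 | 184 [  1.7 -47.1] 199.0 | 
188 [  0.5 -47. ] 190.0 | 188 [  2. -47.] 189.0 | 
192 [  2.9 -46.8] 178.0 | 192 [  0.1 -46.9] 180.0 | 
196 [  1.7 -46.8] 168.0 | 196 [  0.  -46.8] 170.0 | 
200 [  2.1 -46.7] 158.0 | 200 [  1.1 -46.7] 158.0 | 
204 [  0.4 -46.6] 148.0 | 204 [  0.7 -46.6] 148.0 | 
208 [159.6 -43.7] 14.0 | 208 [ 47.  -45.7] 101.0 | 
212 [-18.8 -46.8] 142.0 | 212 [-18.6 -46.8] 142.0 |
```

View pics/m9.png

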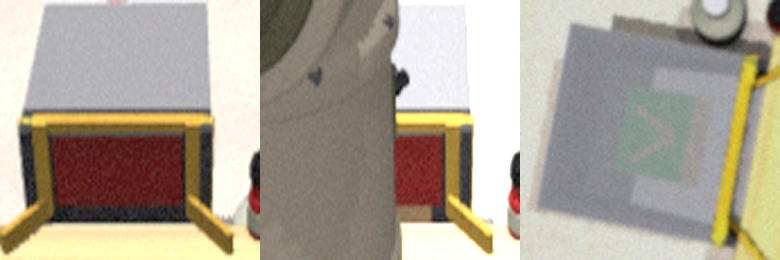

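The flap plane reads x = 0–2 mm over its full height, the same as at the start, so it is shut. The tan strip is the end of the block well inside, on the ramp (x≈47, z≈100), seen through the normal gap under the flap. Last, I'll check that the block is at rest and hand in.

Run:
```python
from h import *
a,_=snap('top','t9')
for f in('t7','t8','t9'):
    p=cv2.imread(f'pics/{f}.png');g=p[150:245,165:240].astype(int);m=(g[:,:,1]-g[:,:,2]>12)&(g[:,:,1]-g[:,:,0]>8);y,x=np.nonzero(m);print(f,m.sum(),x.mean()+165,y.mean()+150)
d=cv2.absdiff(cv2.imread('pics/t1.png'),cv2.imread('pics/t9.png')).max(2)
for n,(u,v) in dict(stick=(254,268),jar=(271,146),tape=(388,188),bottle=(243,146)).items():print(n,d[v-10:v+10,u-10:u+10].mean())
print(ctrl.get_obs()['t'],ctrl.job_done())
```

```text
t7 1 209.0 181.0
t8 1 204.0 202.0
t9 4 212.5 205.5
stick 4.4025
jar 4.5775
tape 4.825
bottle 4.065
the job is handed in; nothing more can be done
12.425 None
```

I pushed the block through the flap and it slid down the ramp inside. I then backed the fingers away, and handed the job in at about 12.4 s of the 45 s allowed. The push was a straight stretch, a shallow arc that squared the block to the doorway, then straight over the deck edge with two half-open fingers.

**Last checks:**
- **Block:** it is visible through the clear cover, with its rear end at about x = 47 mm, z = 100 mm in the box. The deck is empty.
- **Flap:** it reads x = 0–2 mm over its height, the same as at the start, so it is shut. The arm hid part of it in the last side view, so I judged it from the visible part.
- **Bystanders:** the glue stick, ink jar, tape roll and glue bottle differ from the first picture only by small changes at about noise level.
- **Forces:** wrist force was under 2 N at every reading I took, and the robot is well clear of everything.

**Failed check:** my numeric test that the block had stopped moving gave nothing usable, because its colour threshold picked up only a few pixels. That it is at rest rests on the depth reading and the pictures, taken more than 2 s after it went in.

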